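# Reset an over-tightened ratchet clamp to four clicks

## Task

The ratchet clamp on the bench is squeezing a freshly glued wooden block and its edging strip too hard: press the red release plunger right down to its stop, keep it down until the lever has sprung all the way back to its open stop, then let the plunger up. Now take the lever by its black knob and swing it back towards the clamped wood until you feel the fourth click and no further (after a fifth click the lever must be released and counted afresh), and finish there with the gripper still holding the knob, so that someone has a hand on it while the glue grabs. Do not touch the two pieces of wood in the clamp and leave the other things on the bench where they are.

Things in the scene. Friction and masses are not known exactly. Their poses are not given: they have to be found in the camera images.
- clamp: grey cast ratchet clamp screwed to the bench, plate 172 x 128 x 14 mm. Origin: on the bench under the lever's upright pivot; x points from the pivot to the fence that backs the clamped wood, y left, z up. The lever lies to the right of the pivot, the red plunger to the left. Only the knob stands above 84 mm (to 105 mm)
- clamp_lever (a joint): lever angle in rad: 0 at its open stop, growing counter-clockwise from above (knob swings towards the fence) to 1.33. A ratchet clicks every 0.1745 rad (10 degrees, 24 mm at the knob), the pawl right in for click k at k x 0.1745, and bars the way back. It starts on click 5 to 7. Each click drives the pad 1.5 mm; it meets the wood at about click 2
- lever_pivot (a point): point on the lever's upright pivot axis, at bench height. Feel of the lever: at the knob a spring draws it back to 0 with 1 to 2 N; before each click the push climbs over about 5 degrees to 7 to 15 N, then drops at once by 6 N or more. The drop is felt 0.03 rad before the pawl is right in. The pawl will not let it back until the plunger is pressed
- knob (a point): black upright pear-shaped knob on the lever's end, 27 mm across at its widest (31 mm above this point), 45 mm tall. Point: centre of its foot, on the lever, 60 mm above the bench, 140 mm from the pivot axis; z up, x along the lever away from the pivot. At the open stop it is at clamp (0.024, -0.138). Below it: 12 mm of lever end, then free space to the plate
- plunger (a joint): travel of the release plunger in m: 0 up, 0.008 down at its stop. A spring returns it when let go; the push needed is 2 N for the first 1 mm, then 9 to 13 N. Over its last 3 mm it holds the pawl clear, and while it is held down the lever springs back to its open stop in about a second
- plunger_head (a point): red round head of the release plunger, 26 mm across, 10 mm thick, flat top. Point: centre of its underside, 74 mm above the bench when up, so its top is at 84 mm up and 76 mm down; at clamp (0.022, 0.083); moves straight down
- pressure_pad: cork-faced spring-backed pad 46 mm wide that the lever drives along the clamp's x against the wood. Origin: centre of its cork face
- pine_block: pale wooden block 34 x 72 x 22 mm (x, y, z), loose, lying on the clamp's plate between the pad and the strip. Origin: under its centre
- edging_strip: rough pale wooden strip 24 x 110 x 14 mm, loose, lying on the clamp's plate between the block and the fence. Origin: under its centre
- glue_bottle: white plastic wood-glue bottle with a grey nozzle, 54 mm across, 146 mm tall, origin under its centre; bystander
- wax_tin: round brown wax tin, 61 mm across, 26 mm tall; bystander
- spare_offcut: loose piece of brown wood, 45 x 52 x 18 mm; bystander
Things that resemble listed ones, but are neither listed nor needed, are in the scene too. What is shaped like the pine_block but blue is not meant.

How it is judged (in metres and radians):
On the way, in this order (a step that is already met when the one before it is completed fails the run):
1. the red plunger is pressed down to its stop (value of joint plunger above 0.007 m), for 0.1 s.
2. the lever is back at its open stop and the plunger is up again (value of joint clamp_lever below 0.06 rad and value of joint plunger below 0.002 m), for 0.1 s.
At the end, for the whole second after the job is handed in: The lever stands still at its fourth click (0.66 to 0.81 rad, no fifth click), the plunger is up, the gripper still holds the knob (over 1 N), the pad presses the block (over 2 N), and block and strip lie where they were in the clamp (6 mm along, 10 mm across) (value of joint clamp_lever between 0.66012 and 0.81312 rad and velocity of joint clamp_lever between -0.1 and 0.1 rad/s and value of joint plunger below 0.002 m and contact force between the fingers and clamp_lever above 1 N and contact force between pressure_pad and pine_block above 2 N and x of pine_block in the frame of clamp between 0.0695 and 0.0815 m and y of pine_block in the frame of clamp between -0.01 and 0.01 m and x of edging_strip in the frame of clamp between 0.0985 and 0.1105 m and y of edging_strip in the frame of clamp between -0.01 and 0.01 m); the arm keeps its last pose, push and grip.
It fails at once if a bystander is pushed more than 30 mm (distance of any of glue_bottle, wax_tin, spare_offcut from where it was at the start of the episode above 0.03 m).
It fails at once if the robot touches the wood in the clamp (contact force between any of the arm, the fingers and pine_block above 0.5 N or contact force between any of the arm, the fingers and edging_strip above 0.5 N).
It also fails if it takes over 69 s, if anything falls off the work surface, if the arm or the gripper's body presses on something with over 40 N, if the wrist force passes 120 N, or if a joint passes its speed limit or range.

## Robot

A 6-joint arm with a two-finger parallel gripper is mounted at the origin on the work surface; the furniture and walls round the work are solid. World frame = base frame: x ahead of the robot, y to its left, z up, the work surface at z = 0. Lengths are in mm, angles in rad, forces in N, time in s.
With the tool pointing down it reaches from about 350 to 975 mm from the base axis. Payload 7.1 kg.
Tool frame: the origin (TCP) lies midway between the tips of the shut fingers; the grasp point (between the pads) lies 19 mm behind it; z points along the fingers, y is the direction in which the jaws open and shut (so a half turn about z gives the same grasp; the last joint's range is limited). The gripper opens to 88 mm and grips with 3 to 60 N. Pads are 20 mm wide; open, the fingers measure 115 mm over their backs; the gripper's body (75 mm by 178 mm) begins 61 mm behind the grasp point.
Start: joints at [1.185, 0.423, 1.63, -0, 1.089, -0.019], TCP at [224.112, 583.42, 222.675] pointing down, gripper open.
Joint ranges: [-3, 3], [-0.9, 2.11], [0.09, 2.58], [-1.31, 4.45], [0.11, 2.69], [-2.54, 2.54]. Speed limits (rad/s): [2.39, 2.39, 3.01, 3.14, 3.14, 3.14].

## Interface

Orientations are given as a rotation vector (axis times angle).
In Python, from plant import robot gives the robot as it stands.
- The arm moves only by the tool apply_moves, never from a script. Its argument "moves" is a list that holds one entry, the list of rows, each a list of 5 numbers: the closure, from -1 (fully open) to 1 (shut), then the shift along the world's x, y, z each as a share of 0.2 m, from -1 to 1, then the turn about the world's z as a share of 90 degrees, from -1 to 1. In form: [[[claw, dx, dy, dz, twist], ...]]. A call has 1 to 12 rows; each row is the pose to reach, as a shift and turn from the pose commanded when the call began; what a row does not reach only later rows make up. A row lasts 1/10 s, in which the tool goes at most 50 mm and 8.59 degrees, less where a joint would pass 70% of its speed; a pose out of reach is approached as far as the arm can. A call with a number of a shift or a turn outside -1 to 1 is refused whole. A call with a gripper value outside its range is refused whole. The fingers move at their own pace and stop on an object; "newtons" is the grip in N (left out, the last holds). Time passes only in rows, so rows that repeat a pose let the fingers close. It gives the time, the measured TCP pose, the force and the opening at its end, in the units of the state.
- robot.state(): the state, without advancing time (a new reading comes with each control period).
- robot.capture(name): name is "scene" or "top" or "wrist"; returns the picture (420x560x3 uint8, red, green, blue); there is no depth.
- robot.get_calibration(name): a dict with "fovy" (degrees; the focal length in pixels is half the picture's height over the tangent of half this angle, whatever the lens; pixels are square), "cx", "cy" (the principal point, pixels), "D" ([k1, k2, p1, p2, k3] as OpenCV has them; the pictures are not rectified), "pose" (4x4, takes a point from camera to world coordinates). Camera axes: x right, y down, z forward; pixel columns grow to the right and rows downward; lengths in mm; the calibration is good to about 2 mm. A picture is of the moment at which its call begins: read the wrist's pose just before it. get_calibration takes no time and is no camera call; for the wrist camera it gives the pose at the moment of the call.
- robot.sign_off(): hands the job in, once; it reports no verdict.
The state is a dict: "time": time; "joint_positions": joint angles; "joint_velocities": joint speeds; "effort": joint torques, N m; "tool_pos": TCP position; "orientation": TCP orientation; "force": force on the tool from outside, world axes, zero at the start; "torque": the same for the moment, N m; "finger_gap": finger opening in mm.
Only numpy, scipy, OpenCV 4.12 (cv2) and the standard library are available. Lean on these libraries where they do the work, as an engineer would, in place of code of your own. Each camera call takes 0.05 s, during which the arm holds its last target. There are 200 camera calls.

## Working session

There is one attempt and no reset: what is moved stays moved. The work goes in short steps, Python scripts to look and compute and a tool call to move; the robot and the scene stay as the last step left them, time stands still between calls to the robot, and variables do not carry over. Pictures are saved under pics/ and viewed, about 8 in all and at most 12, crops included, and the job is handed in when it is done.

Besides the shell and the picture viewer there is one more tool, called after "Request:" as name(argument=value, ...), one argument or row to a line, values as JSON. apply_moves: Moves the arm, as the interface text tells. Its arguments: {"type":"object","properties":{"moves":{"type":"array"},"newtons":{"type":"number"}},"required":["moves"]}

```bash
mkdir -p pics; ls
python3 - <<'E'
from plant import robot
import cv2,numpy as np
for n in ("scene","top"):
    im=robot.capture(n); cv2.imwrite(f"pics/{n}0.png",im[...,::-1])
    c=robot.get_calibration(n); print(n,c["fovy"],c["cx"],c["cy"],c["D"],np.round(c["pose"],3).tolist())
s=robot.state();print({k:np.round(v,3).tolist() for k,v in s.items()})
E
```

```text
pics
scene 45.51071298854712 279.4528752511041 213.54089452030928 [-0.17571971  0.          0.          0.          0.        ] [[0.901, -0.282, 0.33, 72.026], [-0.434, -0.566, 0.701, -857.746], [-0.011, -0.775, -0.632, 828.838], [0.0, 0.0, 0.0, 1.0]]
top 51.26716599661313 278.9332837789261 214.90984908788212 [-0.02303577  0.          0.          0.          0.        ] [[0.006, -0.989, 0.149, 315.484], [-0.999, -0.001, 0.033, -81.74], [-0.032, -0.149, -0.988, 932.845], [0.0, 0.0, 0.0, 1.0]]
{'time': 0.1, 'joint_positions': [1.185, 0.424, 1.631, 0.0, 1.089, -0.019], 'joint_velocities': [-0.0, -0.001, -0.001, 0.001, 0.001, 0.0], 'effort': [0.0, -54.562, -27.433, 0.065, 0.019, -0.0], 'tool_pos': [223.936, 582.98, 221.989], 'orientation': [-0.573, -3.089, 0.002], 'force': [0.05, 0.611, -0.314], 'torque': [0.009, -0.025, -0.069], 'finger_gap': 87.71}
```

View pics/top0.png

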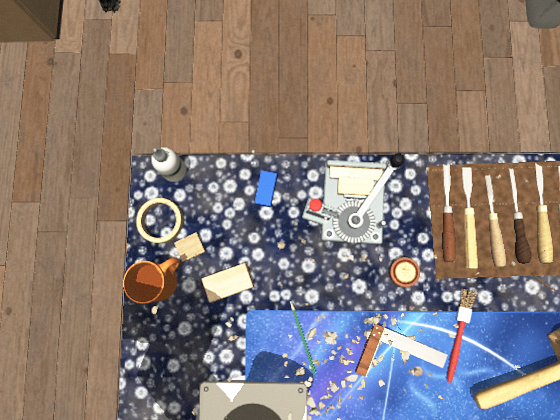

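View pics/scene0.png

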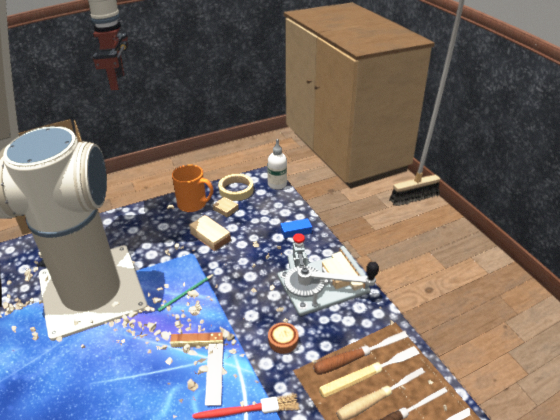

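The top view shows the clamp with its plunger at about (316,205), pivot at (355,220) and knob at (397,160). The fence is at the top edge, towards world +x. Next I'll measure these points.

```bash
cat > h.py <<'E'
import cv2,numpy as np
from plant import robot
def ray(c,uv):
    f=210/np.tan(np.radians(c["fovy"]/2)); K=np.array([[f,0,c["cx"]],[0,f,c["cy"]],[0,0,1]])
    p=cv2.undistortPoints(np.array([[uv]],float),K,np.array(c["D"],float))[0,0]
    T=np.array(c["pose"]); d=T[:3,:3]@[p[0],p[1],1]; return T[:3,3],d/np.linalg.norm(d)
def onz(c,uv,z):
    o,d=ray(c,uv); return o+d*(z-o[2])/d[2]
def proj(c,P):
    f=210/np.tan(np.radians(c["fovy"]/2)); K=np.array([[f,0,c["cx"]],[0,f,c["cy"]],[0,0,1]])
    T=np.linalg.inv(np.array(c["pose"])); r=cv2.Rodrigues(T[:3,:3])[0]
    return cv2.projectPoints(np.array(P,float).reshape(-1,3),r,T[:3,3],K,np.array(c["D"],float))[0][:,0]
def tri(rays):
    A=sum(np.eye(3)-np.outer(d,d) for o,d in rays); b=sum((np.eye(3)-np.outer(d,d))@o for o,d in rays)
    return np.linalg.solve(A,b)
E
python3 - <<'E'
from h import *
top=cv2.imread("pics/top0.png");sc=cv2.imread("pics/scene0.png")
ct,cs=robot.get_calibration("top"),robot.get_calibration("scene")
def blob(im,box,red):
    x0,y0,x1,y1=box; r=im[y0:y1,x0:x1]; h=cv2.cvtColor(r,cv2.COLOR_BGR2HSV)
    m=((((h[...,0]<8)|(h[...,0]>172))&(h[...,1]>150)&(h[...,2]>90)) if red else (r.max(2)<45)).astype(np.uint8)
    n,l,s,c=cv2.connectedComponentsWithStats(m); i=1+np.argmax(s[1:,4]); print(s[i]+[x0,y0,0,0,0],c[i]+[x0,y0]); return c[i]+[x0,y0]
rt=blob(top,(300,190,335,220),1);rs=blob(sc,(285,225,315,255),1)
print("red",onz(ct,rt,82),tri([ray(ct,rt),ray(cs,rs)]))
kt=blob(top,(385,148,410,172),0);ks=blob(sc,(360,255,385,290),0)
print("knob",onz(ct,kt,90),tri([ray(ct,kt),ray(cs,ks)]))
cv2.imwrite("pics/c1.png",np.hstack([cv2.resize(top[145:255,295:415],None,fx=3.3,fy=3.3,interpolation=2),cv2.resize(sc[220:330,265:385],None,fx=3.3,fy=3.3,interpolation=2)]))
E
```

```text
[310 199  12  12 120] [315.49166667 204.44166667]
[293 234  12   9  83] [298.59036145 237.77108434]
red [ 464.32372461 -125.58704872   82.        ] [ 463.94483554 -125.45348864   81.1799595 ]
[390 153  14  14 107] [396.17757009 160.48598131]
[367 266  11  14  98] [371.78571429 271.93877551]
knob [ 550.94052734 -284.69321905   90.        ] [ 552.67082089 -286.67417126   79.96141447]
```

View pics/c1.png

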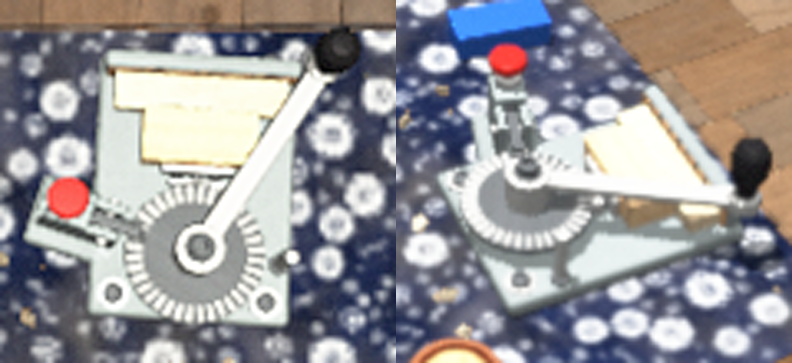

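The crops show the pivot hub at crop (200,247) in the top view and (131,170) in the scene view. I'll compute the clamp frame from these.

Run:
```python
from h import *
ct,cs=robot.get_calibration("top"),robot.get_calibration("scene")
pt=[295+201/3.3,145+247/3.3];ps=[265+131/3.3,220+168/3.3]
print("pivot tri",tri([ray(ct,pt),ray(cs,ps)]))
for z in (65,72,78):print(z,onz(ct,pt,z)[:2],onz(cs,ps,z)[:2])
P=onz(ct,pt,70)[:2]; R=np.array([464.1,-125.5])
d=R-P; print("dist",np.hypot(*d), "yaw",np.degrees(np.arctan2(d[1],d[0])-np.arctan2(83,22)))
fa=onz(ct,[295+108/3.3,145+60/3.3],40);fb=onz(ct,[295+305/3.3,145+70/3.3],40); e=fa-fb; print("fence yaw",np.degrees(np.arctan2(e[1],e[0]))-90)
pa=onz(ct,[295+92/3.3,145+313/3.3],14);pb=onz(ct,[295+290/3.3,145+325/3.3],14); e=pa-pb; print("plate yaw",np.degrees(np.arctan2(e[1],e[0]))-90,np.hypot(*e[:2]))
K=onz(ct,[396.2,160.5],90)[:2]; d=K-P; print("lever",np.hypot(*d),np.degrees(np.arctan2(d[1],d[0])))
```

```text
pivot tri [ 436.25871181 -206.88829638   63.08000246]
65 [ 436.14304003 -206.66579536] [ 435.18528538 -208.49389912]
72 [ 435.16980929 -205.658151  ] [ 431.85720488 -214.44380627]
78 [ 434.33561151 -204.79445585] [ 429.00456444 -219.54372668]
dist 85.39620083664161 yaw -4.758703822647398
fence yaw -3.1268569830421313
plate yaw -3.3631942252379474 125.33488816851307
lever 139.78498407079798 -34.308781536775484
```

Request:
apply_moves(
  moves=[
    [[1,0.1,-0.2,0,-0.07],[1,0.2,-0.4,0,-0.14],[1,0.3,-0.6,0,-0.21],[1,0.35,-0.8,0,-0.28],[1,0.4,-1,0,-0.35],[1,0.4,-1,0,-0.35]],
  ],
  newtons=20,
)

```text
time: 0.7
tool_pos: [304.0, 379.1, 222.1]
orientation: [-1.398, -2.813, 0.005]
force: [-0.4, 0.3, -0.7]
finger_gap: 43.0
```

Request:
apply_moves(
  moves=[
    [[1,0.08,-0.2,0,-0.07],[1,0.16,-0.4,0,-0.14],[1,0.24,-0.6,0,-0.21],[1,0.32,-0.8,0,-0.28],[1,0.4,-1,0,-0.35],[1,0.4,-1,0,-0.35]],
  ],
)

```text
time: 1.3
tool_pos: [385.5, 180.4, 222.7]
orientation: [2.11, 2.327, -0.0]
force: [0.2, 0.6, 0.4]
finger_gap: 0.6
```

Request:
apply_moves(
  moves=[
    [[1,0.04,-0.2,0,0],[1,0.08,-0.4,0,0],[1,0.12,-0.6,0,0],[1,0.16,-0.8,0,0],[1,0.2,-1,0,0],[1,0.2,-1,0,0]],
  ],
)

```text
time: 1.9
tool_pos: [425.5, -19.2, 222.8]
orientation: [2.105, 2.331, 0.001]
force: [-0.7, 0.8, -0.3]
finger_gap: 0.2
```

Request:
apply_moves(
  moves=[
    [[1,0.05,-0.15,-0.1,0],[1,0.1,-0.3,-0.2,0],[1,0.15,-0.45,-0.3,0],[1,0.2,-0.545,-0.4,0],[1,0.2,-0.545,-0.5,0],[1,0.2,-0.545,-0.5,0],[1,0.2,-0.545,-0.5,0]],
  ],
)

```text
time: 2.6
tool_pos: [464.0, -124.3, 122.5]
orientation: [-2.099, -2.335, 0.001]
force: [0.5, -0.7, -0.1]
finger_gap: 0.5
```

Run:
```python
from h import *
c=robot.get_calibration("wrist");im=robot.capture("wrist")[...,::-1];cv2.imwrite("pics/w1.png",im)
h=cv2.cvtColor(np.ascontiguousarray(im),cv2.COLOR_BGR2HSV);m=(((h[...,0]<8)|(h[...,0]>172))&(h[...,1]>150)&(h[...,2]>90)).astype(np.uint8)
n,l,s,cc=cv2.connectedComponentsWithStats(m);o=np.argsort(-s[1:,4])[:3]+1
for i in o: print(s[i],cc[i],onz(c,cc[i],84))
print(np.round(c["pose"],2).tolist(),c["fovy"]); st=robot.state();print(st["tool_pos"],st["joint_positions"])
```

```text
[ 261  214   41   39 1030] [280.89805825 230.38252427] [ 461.08976297 -120.24111348   84.        ]
[ 85 384   4   5   7] [ 86.42857143 386.        ] [ 342.20124586 -244.78637591   84.        ]
[ 99 375   3   2   3] [100.         375.33333333] [ 351.64882645 -235.0361613    84.        ]
[[0.99, 0.1, 0.03, 455.23], [0.11, -0.96, -0.27, -50.09], [-0.0, 0.27, -0.96, 284.53], [0.0, 0.0, 0.0, 1.0]] 60.432563586592515
[ 464.50816984 -124.51547541  123.17145827] [-2.86757591e-01  3.68541471e-01  2.01308759e+00  2.44744994e-04
  7.59864535e-01 -3.93080334e-01]
```

View pics/w1.png

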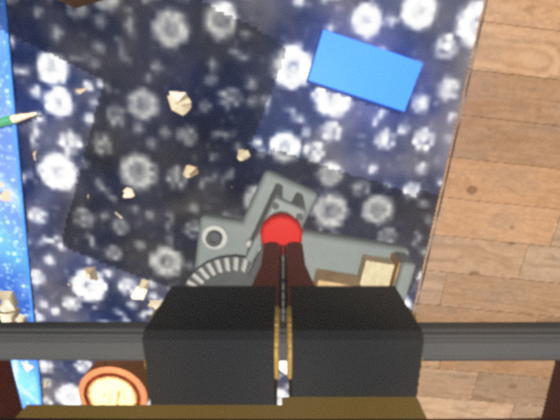

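The wrist view shows the shut fingers right over the red head at (281,234), at about (461 to 464, -123 to -125.5). Next is the press.

Request:
apply_moves(
  moves=[
    [[1,-0.005,0.005,-0.1,0],[1,-0.005,0.005,-0.18,0],[1,-0.005,0.005,-0.19,0],[1,-0.005,0.005,-0.205,0],[1,-0.005,0.005,-0.22,0],[1,-0.005,0.005,-0.235,0],[1,-0.005,0.005,-0.24,0],[1,-0.005,0.005,-0.24,0]],
  ],
)

```text
time: 3.45
tool_pos: [463.6, -124.1, 76.5]
orientation: [2.102, 2.334, 0.001]
force: [-3.1, 2.7, 11.9]
finger_gap: 0.5
```

Request:
apply_moves(
  moves=[
    [[1,0,0,-0.01,0],[1,0,0,-0.015,0],[1,0,0,-0.015,0],[1,0,0,-0.015,0]],
  ],
)

```text
time: 3.85
tool_pos: [463.8, -124.2, 75.4]
orientation: [2.101, 2.334, 0.002]
force: [-10.2, 5.4, 38.0]
finger_gap: 0.8
```

The force rose sharply, so the plunger is at its stop. I'll ease off a little and hold.

Request:
apply_moves(
  moves=[
    [[1,0,0,0.006,0],[1,0,0,0.006,0],[1,0,0,0.006,0],[1,0,0,0.006,0],[1,0,0,0.006,0],[1,0,0,0.006,0],[1,0,0,0.006,0],[1,0,0,0.006,0],[1,0,0,0.006,0],[1,0,0,0.006,0],[1,0,0,0.006,0],[1,0,0,0.006,0]],
  ],
)

```text
time: 5.05
tool_pos: [463.6, -124.2, 75.7]
orientation: [2.101, 2.334, 0.002]
force: [-7.3, 4.5, 25.0]
finger_gap: 0.6
```

Run:
```python
from h import *
s=robot.state();print(s["time"],s["tool_pos"],s["force"])
im=robot.capture("scene")[...,::-1];tp=robot.capture("top")[...,::-1]
cv2.imwrite("pics/c2.png",np.hstack([cv2.resize(im[210:360,250:410],None,fx=2.5,fy=2.5),cv2.resize(tp[130:280,290:450],None,fx=2.5,fy=2.5)]))
```

```text
5.05 [ 463.64676838 -124.15014272   75.70138396] [-7.265674    4.48745985 24.97763896]
```

View pics/c2.png

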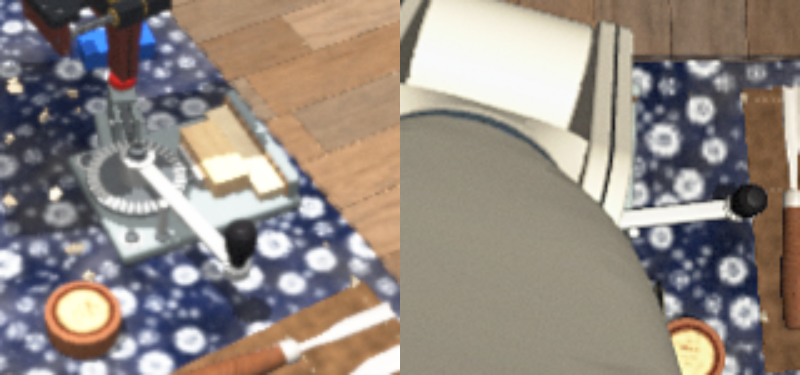

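The lever is back at its open stop, with the knob at about top pixel (428,210). I'll let the plunger up and measure the knob.

Request:
apply_moves(
  moves=[
    [[1,0,0,0.02,0],[1,0,0,0.06,0],[1,0,0,0.15,0],[0,0,0,0.3,0],[-0.2,0,0,0.45,0],[-0.2,0,0,0.45,0],[-0.2,0,0,0.45,0]],
  ],
)

```text
time: 5.85
tool_pos: [463.9, -124.7, 164.2]
orientation: [2.1, 2.332, 0.002]
force: [0.0, 0.5, -0.4]
finger_gap: 29.0
```

Run:
```python
from h import *
s=robot.state();print(s["time"],s["tool_pos"],s["force"],s["finger_gap"])
ct,cs=robot.get_calibration("top"),robot.get_calibration("scene")
tp=robot.capture("top")[...,::-1];im=robot.capture("scene")[...,::-1]
def blob(im,box):
    x0,y0,x1,y1=box; r=im[y0:y1,x0:x1]; m=(r.max(2)<45).astype(np.uint8)
    n,l,st,c=cv2.connectedComponentsWithStats(m); i=1+np.argmax(st[1:,4]); print(st[i]+[x0,y0,0,0,0],c[i]+[x0,y0]); return c[i]+[x0,y0]
kt=blob(tp,(418,198,440,222));ks=blob(im,(336,292,356,324))
print(onz(ct,kt,90),tri([ray(ct,kt),ray(cs,ks)]))
```

```text
5.85 [ 463.94427323 -124.65994514  164.24057521] [ 0.00733586  0.50033275 -0.39351521] 29.00974913177601
[418 204  19  14 164] [427.29268293 209.34756098]
[340 303  12  14  98] [345.46938776 309.04081633]
[ 453.3280236  -341.26763894   90.        ] [ 454.05645648 -344.88231825   76.23018741]
```

Request:
apply_moves(
  moves=[
    [[-0.5,-0.01,-0.2,0,0],[-0.5,-0.02,-0.4,0,0],[-0.5,-0.03,-0.6,0,0],[-0.5,-0.04,-0.8,0,0],[-0.5,-0.055,-1,0,0],[-0.5,-0.055,-1,0,0]],
  ],
)

```text
time: 6.55
tool_pos: [451.6, -328.4, 161.7]
orientation: [2.107, 2.33, -0.001]
force: [0.0, 0.2, 1.1]
finger_gap: 65.6
```

Request:
apply_moves(
  moves=[
    [[-0.5,0,-0.107,-0.05,0],[-0.5,0,-0.107,-0.1,0],[-0.5,0,-0.107,-0.15,0],[-0.5,0,-0.107,-0.15,0],[-0.5,0,-0.107,-0.15,0]],
  ],
)

```text
time: 7.05
tool_pos: [451.9, -344.8, 132.3]
orientation: [-2.1, -2.334, -0.0]
force: [0.2, -0.3, 0.6]
finger_gap: 66.2
```

Run:
```python
from h import *
c=robot.get_calibration("wrist");im=robot.capture("wrist")[...,::-1];cv2.imwrite("pics/w2.png",im)
s=robot.state();print(s["time"],s["tool_pos"],s["joint_positions"])
for n,p in dict(model=[451.4,-346,105],top=[452.3,-346,105],tcp=s["tool_pos"]).items(): print(n,proj(c,p))
```

```text
7.1 [ 452.25558808 -345.12272141  132.84341747] [-6.72795644e-01  4.61605569e-01  1.81676845e+00  8.43133101e-05
  8.63682368e-01 -7.78230018e-01]
model [[284.12259012 246.36715334]]
top [[285.71385207 246.52572426]]
tcp [[286.13196381 266.23867861]]
```

View pics/w2.png

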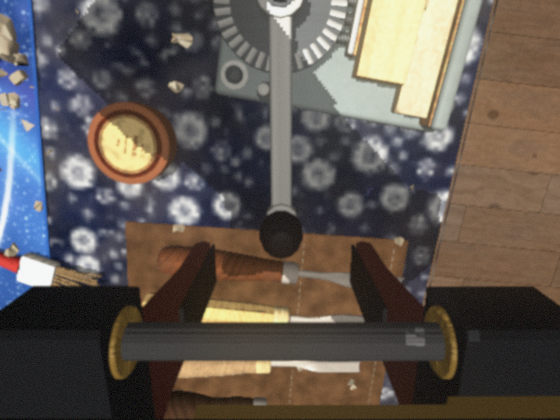

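The knob shows at (281,234), slightly nearer the pivot than predicted. I'll put a number on the offset.

Run:
```python
from h import *
c=robot.get_calibration("wrist")
for z in (91,97):print(onz(c,[281,234],z))
print("pivot",onz(c,[281,2],66), proj(c,[[452.3,-346,93]]))
```

```text
[ 449.6958254  -344.48936912   91.        ]
[ 449.50736413 -342.32133039   97.        ]
pivot [ 435.92811468 -214.14082941   66.        ] [[285.0651287  237.96198579]]
```

Request:
apply_moves(
  moves=[
    [[-0.5,-0.005,0.005,-0.1,0],[-0.5,-0.005,0.005,-0.2,0],[-0.5,-0.005,0.005,-0.29,0],[-0.5,-0.005,0.005,-0.305,0],[-0.5,-0.005,0.005,-0.305,0],[0.3,-0.005,0.005,-0.305,0],[0.5,-0.005,0.005,-0.305,0],[1,-0.005,0.005,-0.305,0],[1,-0.005,0.005,-0.305,0],[1,-0.005,0.005,-0.305,0],[1,-0.005,0.005,-0.305,0]],
  ],
  newtons=30,
)

```text
time: 8.2
tool_pos: [451.0, -345.1, 72.1]
orientation: [-2.102, -2.335, 0.0]
force: [-1.1, -0.6, 2.6]
finger_gap: 25.6
```

Run:
```python
from h import *
im=robot.capture("scene")[...,::-1]
cv2.imwrite("pics/c3.png",cv2.resize(im[210:360,250:410],None,fx=4,fy=4,interpolation=2))
s=robot.state();print({k:np.round(v,3).tolist() for k,v in s.items()})
```

```text
{'time': 8.25, 'joint_positions': [-0.674, 0.555, 1.843, -0.0, 0.744, -0.778], 'joint_velocities': [0.0, 0.0, -0.001, 0.002, -0.0, -0.001], 'effort': [0.669, -52.27, -18.738, 0.283, -0.21, 0.018], 'tool_pos': [451.01, -345.096, 72.078], 'orientation': [-2.102, -2.334, 0.0], 'force': [-1.529, -0.17, 2.958], 'torque': [-0.113, 0.281, 0.018], 'finger_gap': 25.549}
```

View pics/c3.png

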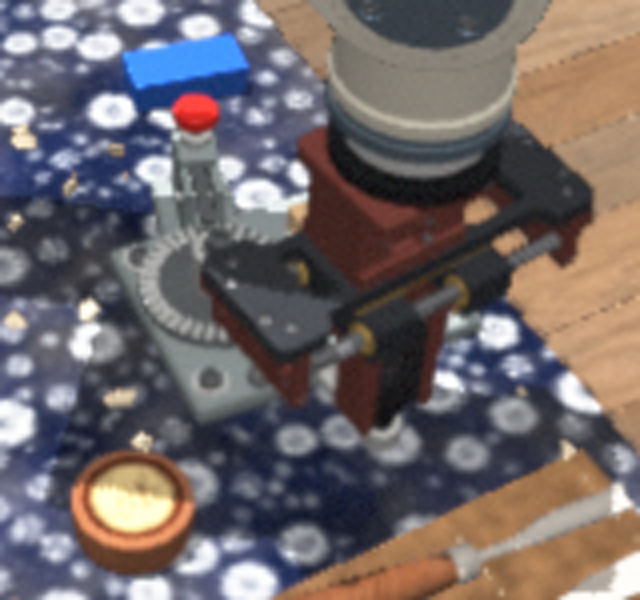

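The gripper holds the knob with a 25.5 mm opening and the plunger is up. Now I'll work out the arc in the units the moves take.

Run:
```python
import numpy as np
r0=np.array([14.6,-139.2])
def d(t):
    t=np.radians(t);R=np.array([[np.cos(t),-np.sin(t)],[np.sin(t),np.cos(t)]]);return np.round((R@r0-r0)/200,3)
S=[[0,2,4,6,7.5],[7.5,9,10.5],[10.5,13,15,16.5,17.5],[17.5,19,20.5],[20.5,23,25,26.5,27.5],[27.5,29,30.5],[30.5,33,35,36.5,37],[37,38,39],[39,40,41,42]]
for s in S: print([[1]+np.round(d(t)-d(s[0]),3).tolist()+[0,round((t-s[0])/90,3)] for t in s[1:]])
```

```text
[[1, 0.024, 0.003, 0, 0.022], [1, 0.048, 0.007, 0, 0.044], [1, 0.072, 0.011, 0, 0.067], [1, 0.09, 0.015, 0, 0.083]]
[[1, 0.018, 0.005, 0, 0.017], [1, 0.036, 0.01, 0, 0.033]]
[[1, 0.029, 0.009, 0, 0.028], [1, 0.052, 0.018, 0, 0.05], [1, 0.069, 0.024, 0, 0.067], [1, 0.08, 0.029, 0, 0.078]]
[[1, 0.017, 0.008, 0, 0.017], [1, 0.033, 0.016, 0, 0.033]]
[[1, 0.027, 0.014, 0, 0.028], [1, 0.048, 0.026, 0, 0.05], [1, 0.064, 0.036, 0, 0.067], [1, 0.074, 0.042, 0, 0.078]]
[[1, 0.015, 0.011, 0, 0.017], [1, 0.03, 0.021, 0, 0.033]]
[[1, 0.024, 0.019, 0, 0.028], [1, 0.043, 0.035, 0, 0.05], [1, 0.057, 0.047, 0, 0.067], [1, 0.061, 0.051, 0, 0.072]]
[[1, 0.009, 0.008, 0, 0.011], [1, 0.018, 0.017, 0, 0.022]]
[[1, 0.008, 0.009, 0, 0.011], [1, 0.017, 0.018, 0, 0.022], [1, 0.025, 0.027, 0, 0.033]]
```

Request:
apply_moves(
  moves=[
    [[1,0.024,0.003,0,0.022],[1,0.048,0.007,0,0.044],[1,0.072,0.011,0,0.067],[1,0.09,0.015,0,0.083],[1,0.09,0.015,0,0.083]],
  ],
)

```text
time: 8.75
tool_pos: [468.6, -342.1, 71.9]
orientation: [-1.941, -2.468, 0.002]
force: [-7.5, -3.0, 6.9]
finger_gap: 25.7
```

Request:
apply_moves(
  moves=[
    [[1,0.018,0.005,0,0.017],[1,0.036,0.01,0,0.033],[1,0.036,0.01,0,0.033]],
  ],
)

```text
time: 9.05
tool_pos: [476.9, -339.7, 72.0]
orientation: [1.879, 2.518, 0.0]
force: [-1.1, 0.5, 3.7]
finger_gap: 25.2
```

Click 1: the force rose to 7.5 N and dropped to 1.1 N. On to clicks 2 and 3.

Request:
apply_moves(
  moves=[
    [[1,0.029,0.009,0,0.028],[1,0.052,0.018,0,0.05],[1,0.069,0.024,0,0.067],[1,0.08,0.029,0,0.078],[1,0.08,0.029,0,0.078]],
  ],
)

```text
time: 9.55
tool_pos: [491.8, -334.3, 71.9]
orientation: [-1.721, -2.627, 0.001]
force: [-5.8, -3.0, 6.2]
finger_gap: 25.4
```

Request:
apply_moves(
  moves=[
    [[1,0.017,0.008,0,0.017],[1,0.033,0.016,0,0.033],[1,0.033,0.016,0,0.033]],
  ],
)

```text
time: 9.85
tool_pos: [498.9, -330.8, 72.0]
orientation: [-1.653, -2.671, 0.0]
force: [-3.1, -0.1, 6.1]
finger_gap: 25.2
```

Request:
apply_moves(
  moves=[
    [[1,0.027,0.014,0,0.028],[1,0.048,0.026,0,0.05],[1,0.064,0.036,0,0.067],[1,0.074,0.042,0,0.078],[1,0.074,0.042,0,0.078]],
  ],
)

```text
time: 10.35
tool_pos: [513.0, -322.7, 71.9]
orientation: [-1.486, -2.766, 0.002]
force: [-7.5, -3.1, 7.2]
finger_gap: 25.0
```

Request:
apply_moves(
  moves=[
    [[1,0.015,0.011,0,0.017],[1,0.03,0.021,0,0.033],[1,0.03,0.021,0,0.033]],
  ],
)

```text
time: 10.65
tool_pos: [519.7, -317.8, 72.0]
orientation: [-1.414, -2.804, -0.001]
force: [-2.8, 2.0, 5.5]
finger_gap: 25.8
```

Request:
apply_moves(
  moves=[
    [[1,0.024,0.019,0,0.028],[1,0.043,0.035,0,0.05],[1,0.057,0.047,0,0.067],[1,0.061,0.051,0,0.072],[1,0.061,0.051,0,0.072]],
  ],
)

```text
time: 11.15
tool_pos: [531.4, -308.0, 71.9]
orientation: [-1.254, -2.879, 0.001]
force: [-5.9, -1.2, 6.3]
finger_gap: 25.7
```

Request:
apply_moves(
  moves=[
    [[1,0.009,0.008,0,0.011],[1,0.018,0.017,0,0.022],[1,0.018,0.017,0,0.022]],
  ],
)

```text
time: 11.45
tool_pos: [535.0, -304.4, 72.0]
orientation: [-1.204, -2.9, -0.0]
force: [-4.3, 3.1, 5.3]
finger_gap: 25.5
```

The tangential force dropped at about 38 to 39°, which is click 4. I'll go on to 41° so the pawl seats, well short of the climb to click 5 at about 43°.

Request:
apply_moves(
  moves=[
    [[1,0.008,0.009,0,0.011],[1,0.014,0.015,0,0.018],[1,0.014,0.015,0,0.018],[1,0.014,0.015,0,0.018],[1,0.014,0.015,0,0.018]],
  ],
)

```text
time: 11.95
tool_pos: [538.0, -301.3, 71.9]
orientation: [-1.163, -2.917, -0.0]
force: [-4.0, 1.6, 6.2]
finger_gap: 25.9
```

Run:
```python
from h import *
im=robot.capture("scene")[...,::-1];tp=robot.capture("top")[...,::-1]
cv2.imwrite("pics/c4.png",np.hstack([cv2.resize(im[210:360,250:410],None,fx=2.5,fy=2.5),cv2.resize(tp[130:280,290:450],None,fx=2.5,fy=2.5)]))
s=robot.state();print({k:np.round(v,3).tolist() for k,v in s.items()})
p=s["tool_pos"][:2]-np.array([436.6,-206.9]);print(np.hypot(*p),np.degrees(np.arctan2(p[1],p[0]))+84)
```

```text
{'time': 12.05, 'joint_positions': [-0.53, 0.609, 1.73, -0.0, 0.804, -1.342], 'joint_velocities': [0.001, 0.001, 0.001, -0.001, -0.001, -0.001], 'effort': [0.636, -55.155, -21.388, 0.356, -1.12, 0.103], 'tool_pos': [537.991, -301.3, 71.962], 'orientation': [-1.163, -2.917, -0.0], 'force': [-3.69, 1.051, 5.658], 'torque': [0.136, 0.693, 0.105], 'finger_gap': 25.567}
138.5328691191086 41.0449847836772
```

View pics/c4.png

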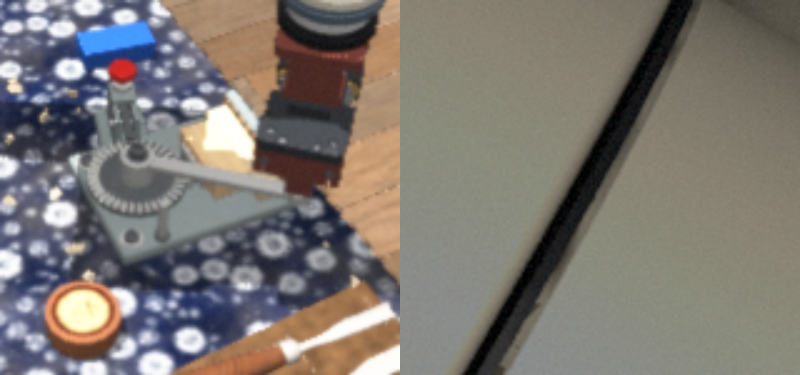

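The picture shows the knob in the gripper, the lever near 41° (0.716 rad), the plunger up and the wood in place. Handing in.

```bash
python3 -c "
from plant import robot
print(robot.sign_off())"
```

```text
the job is handed in; nothing more can be done
None
```

I released the clamp, swung the lever back to its fourth click, and handed the job in at about 12 s with the gripper still holding the knob. No verdict came back.

- **Release:** I pressed the plunger to its stop. The push rose to 38 N at 75.4 mm and I eased it to 25 N. I held it there until a picture showed the lever at its open stop, then let it up.
- **Clicks:** I gripped the knob with 30 N and swung it in small steps. The force readings, taken at the end of each step, rose and then dropped near 8, 18, 28 and 38°. The drops I read were about 4 to 7 N. Clicks 2 and 4 were smaller than the 6 N given, because the readings did not catch the peaks.
- **Last checks:**
  - The lever was at about 41° (0.716 rad) by the tool position, in the middle of the allowed range and short of the climb to a fifth click.
  - The finger opening was 25.6 mm with the knob in it, the arm was still, and the plunger was up.
  - The last scene picture showed the block and strip still in the clamp, partly behind the gripper. The wax tin looked unmoved. The bottle and offcut were outside the crop, but the arm stayed above or away from them.
- **Not confirmed:** The arm blocked the last top view, so the wood's position was not measured. The pad's force on the block could not be measured either.
- **Disagreement:** The wrist camera disagreed with the fixed cameras by 2 to 3 mm, so I aimed between the two.

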